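Tip the tile blanks into the storage bin

TASK

Push the grey bin up flush against the stop panel of the tipping stand, centred under the tray's spout. Then tip the tray smoothly so that all six tile blanks slide into the bin, and lower the empty tray gently back to level without letting it drop. Leave the bin in its place and do not disturb the cups, bottles and spatula around.

Things in the scene. Friction and masses are not known exactly. Their poses are not given: they have to be found in the camera images.
- stand: Fixed plywood tipping stand that carries the tray. Origin: centre of its foot at table height; z up, +x is the level pouring direction, y along the hinge. Foot x from -110 to +80 mm, 160 mm wide. Upright stop panel across the pouring end, outer face at x = +80 mm, 107 mm high; side cheeks 150 mm high at y = +-75 mm, x from 30 to 80 mm.
- stop_face (a point): Middle of the lower edge of the stop panel's outer face, at table height (stand frame x = +80 mm, y = 0); axes as the stand's. The bin belongs with one 170 mm side flush against this face and centred on it.
- tray (a joint): Tilt of the tray, rad: 0 = level, at rest on the stand (its start); grows as its rear end rises and it pours to the stand's +x; stop at 1.15. Hinge axis along the stand's y at x = +65 mm, height 125 mm. Nothing holds it: let go at any angle, the 0.4 kg tray falls back to level. The tiles slide off somewhere between 0.4 and 1.05 rad.
- spout (a point): Middle of the tray floor's open spout edge, 35 mm past the hinge (stand x = +100 mm, height 129 mm when level); it moves with the tray. Aluminium tray 175 mm long, 124 mm wide over its 20 mm high side walls; closed rear end 140 mm behind the hinge.
- bar_mid (a point): Middle of the round cross bar (12 mm thick, 120 mm long, along the stand's y) of the upright hoop on the tray's rear end; moves with the tray. Level: stand x = -73 mm, height 215 mm (138 mm behind, 90 mm above the hinge). Open window below it 52 mm high, 108 mm wide. Pushed from behind (about 3 to 7 N) along its arc about the hinge it tips the tray; let back the same way it lowers it.
- bin: Loose open grey plastic bin, 150 mm (its x) by 170 mm (its y) outside, 75 mm high, walls and floor 4 mm, about 0.5 kg. Origin: centre of its underside, z up. It starts some centimetres from the stand on the pouring side, askew and off-centre, its +x side away from the stand. It slides when pushed low on a wall with about 3 to 6 N.
- tile1: One of six alike loose terracotta hexagonal tile blanks, 36 mm across corners, 15 mm thick, about 30 g, lying flat in the tray at the start. Origin: centre of its underside.
- tile2: One of six alike loose terracotta hexagonal tile blanks, 36 mm across corners, 15 mm thick, about 30 g, lying flat in the tray at the start. Origin: centre of its underside.
- tile3: One of six alike loose terracotta hexagonal tile blanks, 36 mm across corners, 15 mm thick, about 30 g, lying flat in the tray at the start. Origin: centre of its underside.
- tile4: One of six alike loose terracotta hexagonal tile blanks, 36 mm across corners, 15 mm thick, about 30 g, lying flat in the tray at the start. Origin: centre of its underside.
- tile5: One of six alike loose terracotta hexagonal tile blanks, 36 mm across corners, 15 mm thick, about 30 g, lying flat in the tray at the start. Origin: centre of its underside.
- tile6: One of six alike loose terracotta hexagonal tile blanks, 36 mm across corners, 15 mm thick, about 30 g, lying flat in the tray at the start. Origin: centre of its underside.
- cup_a: Bystander: paper mixing cup, 66 mm across the rim, 75 mm high, beside the stand. Origin: centre of its underside.
- cup_b: Bystander: paper mixing cup, 66 mm across the rim, 75 mm high, on the other side of the stand. Origin: centre of its underside.
- spreader: Bystander: spatula lying on the table to the robot's left. Origin: underside, under its middle.
- bottle_a: Bystander: paint bottle 44 mm across, 100 mm high, standing to the robot's right. Origin: centre of its underside.
- bottle_b: Bystander: paint bottle 44 mm across, 100 mm high, standing to the robot's right. Origin: centre of its underside.
- bottle_c: Bystander: paint bottle 44 mm across, 100 mm high, standing to the robot's right. Origin: centre of its underside.
There are look-alikes about, which are no part of the job. Leave any black or blue look-alike of the tile1 alone.

How it is judged:
By the outcome, as a careful person would: the job done as asked, in the order asked, and still so for the second after the job is handed in, with the robot touching nothing.
It also fails if it takes over 72 s, if anything falls off the work surface, if the arm or the gripper's body presses on something with over 40 N, if the wrist force passes 120 N, or if a joint passes its speed limit or range.

ROBOT

A 6-joint arm with a two-finger parallel gripper is mounted at the origin on the work surface. World frame = base frame: x ahead of the robot, y to its left, z up, the work surface at z = 0. Lengths are in mm, angles in rad, forces in N, time in s.
With the tool pointing down it reaches from about 350 to 875 mm from the base axis. Payload 4.2 kg.
Tool frame: the origin (TCP) lies between the finger pads; the fingertips stand 25 mm ahead of it and the grasp point (between the pads) lies 6 mm ahead of it; z points along the fingers, y is the line along which they close (so a half turn about z gives the same grasp; the last joint's range is limited). The gripper opens to 85 mm and grips with 20 to 120 N. Pads are 22 mm wide; open, the fingers measure 114 mm over their backs; the gripper's body (76 mm by 85 mm) begins 54 mm behind the grasp point. The pads swing forward as they close: fully open they stand 13 mm farther back than shut.
Start: joints at [1.54, 0.385, 0.008, 0, -1.194, -0.259], TCP at [178.568, 598.926, 256.312] pointing down, gripper open.
Joint ranges: [-3.14, 3.14], [-1.21, 2.06], [-1.07, 1.41], [-3.16, 2.05], [-2.99, -0.16], [-3.1, 3.1]. Speed limits (rad/s): [2.79, 2.79, 3.14, 3.14, 3.14, 3.14].

INTERFACE

Orientations are given as a unit quaternion [x, y, z, w].
In Python, from bench import arm gives the robot as it stands.
- The arm moves only by the shell command python3 -m pendant 'ROWS'. ROWS is JSON, a list of rows, each a list of 7 numbers: the shift along the tool's x, y, z in m, then the turn, a rotation vector about the tool's x, y, z in degrees, then the finger opening in m, from 0 to 0.0854. In form: [[x, y, z, wx, wy, wz, fingers], ...]. A call has 1 to 12 rows; each row shifts and turns the commanded pose from where the row before left it, along the tool's axes as they then stand; what a row does not reach is not made up. A row lasts 1/10 s, in which the tool goes at most 50 mm and 8.59 degrees, less where a joint would pass 70% of its speed; a pose out of reach is approached as far as the arm can. A call is refused whole if a number of a shift passes 0.05 or a number of a turn 8.59, either way. A call with a gripper value outside its range is refused whole. The fingers move at their own pace and stop on an object; the grip force is fixed at half the most. Time passes only in rows, so rows that do not move let the fingers close. It gives the time, the measured TCP pose, the force, the opening and the grip force at its end, in the units of the state.
- arm.read_state(): the state, without advancing time (a new reading comes with each control period).
- arm.get_image(name): name is "scene" or "top"; returns a dict with "image" (384x512x3 uint8, red, green, blue), "fx", "fy", "cx", "cy" (pixels), "xyz" and "rotation" of the camera in the world. Camera axes: x right, y down, z forward; pixel columns grow to the right and rows downward; lengths in mm; the calibration is good to about 2 mm. A picture is of the moment at which its call begins. There is no depth.
- arm.job_done(): hands the job in; it is judged then, once.
The state is a dict: "clock": time; "joints": joint angles; "joint_vel": joint speeds; "joint_efforts": joint torques, N m; "position": TCP position; "ee_rot": TCP orientation; "contact_force": force on the tool from outside, world axes, zero at the start; "wrist_torque": the same for the moment, N m; "gripper_width": finger opening in mm; "grasp_force": force on a finger pad.
Only numpy, scipy, OpenCV 4.12 (cv2) and the standard library are available. Lean on these libraries where they do the work, as an engineer would, in place of code of your own. Each camera call takes 0.05 s, during which the arm holds its last target. There are 200 camera calls.

## Working session

There is one attempt and no reset: what is moved stays moved. The work goes in short steps, Python scripts to look and compute and a shell command to move; the robot and the scene stay as the last step left them, time stands still between calls to the robot, and variables do not carry over. Pictures are saved under pics/ and viewed, at most 10 in all, crops included, and the job is handed in when it is done.

```bash
mkdir -p pics; ls; python3 - <<'E'
from bench import arm
import cv2,pickle
for n in("scene","top"):
    d=arm.get_image(n); pickle.dump(d,open(f"{n}.pkl","wb"))
    cv2.imwrite(f"pics/{n}0.png",cv2.resize(d["image"][:,:,::-1],(800,600),interpolation=cv2.INTER_CUBIC))
    print(n,d["fx"],d["fy"],d["cx"],d["cy"],d["xyz"],d["rotation"])
print(arm.read_state())
E
```

```text
pics
scene 382.4694761948883 382.4694761948883 254.4243183448734 196.2677734990874 [935.40483478 552.85583382 982.73522819] [ 0.2603588   0.90408633 -0.32278232 -0.10321227]
top 384.0184386801029 384.0184386801029 257.619302387718 198.7796588185491 [ 403.20200924   22.83562027 1185.3729229 ] [ 0.71299286 -0.69633901  0.06804618 -0.04607467]
{'clock': 0.1, 'joints': array([ 1.53962039e+00,  3.85513435e-01,  6.74578025e-03, -4.09727396e-04,
       -1.19400664e+00, -2.58624340e-01]), 'joint_vel': array([ 0.00089056, -0.00054257,  0.00395895,  0.00207201, -0.00188721,
        0.00050249]), 'joint_efforts': array([-6.36718778e-04, -3.93321884e+01,  1.88930207e+01,  4.19796690e+00,
       -2.58904918e-03,  1.60295755e-06]), 'position': array([178.43828206, 598.49053734, 255.30774599]), 'ee_rot': array([ 9.89508914e-01, -1.44468316e-01, -7.69586788e-05,  1.00420533e-03]), 'contact_force': array([-0.50669313,  0.38656326, -1.16639287]), 'wrist_torque': array([ 0.03118895, -0.00304515,  0.02740696]), 'grasp_force': 0.0, 'gripper_width': 85.07174961250213}
```

View pics/scene0.png

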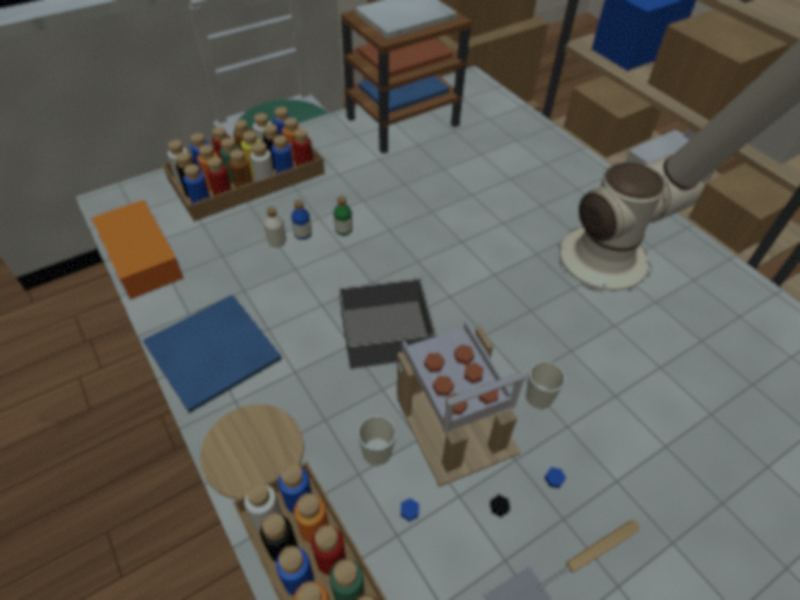

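View pics/top0.png

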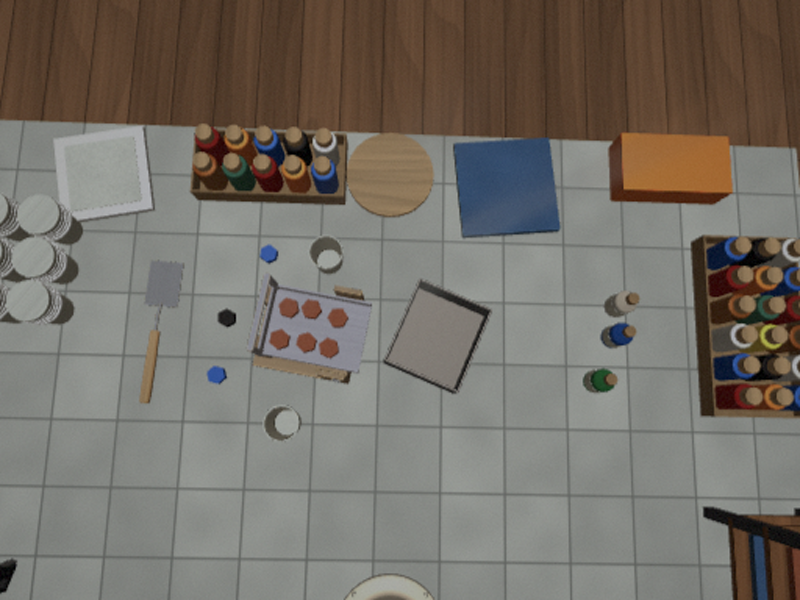

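```bash
cat > h.py <<'E'
import numpy as np,cv2,pickle
from scipy.spatial.transform import Rotation as R
def load(n): return pickle.load(open(n+".pkl","rb"))
def rot(d):
    return R.from_quat(d["rotation"]).as_matrix()
def p2w(d,uv,z):
    uv=np.atleast_2d(np.array(uv,float))
    r=np.c_[(uv[:,0]-d["cx"])/d["fx"],(uv[:,1]-d["cy"])/d["fy"],np.ones(len(uv))]@rot(d).T
    c=np.array(d["xyz"]); z=np.broadcast_to(z,len(uv))
    return c+r*((z-c[2])/r[:,2])[:,None]
def w2p(d,P):
    q=(np.atleast_2d(P)-np.array(d["xyz"]))@rot(d)
    return np.c_[q[:,0]/q[:,2]*d["fx"]+d["cx"],q[:,1]/q[:,2]*d["fy"]+d["cy"]]
def crop(d,x0,y0,w,h,k,fn):
    cv2.imwrite(fn,cv2.resize(d["image"][y0:y0+h,x0:x0+w,::-1],None,fx=k,fy=k,interpolation=cv2.INTER_CUBIC))
E
python3 - <<'E'
from h import *
crop(load("top"),155,150,160,120,5,"pics/tc.png")
crop(load("scene"),200,170,170,140,4.5,"pics/sc.png")
E
```

```text
(no output)
```

View pics/tc.png

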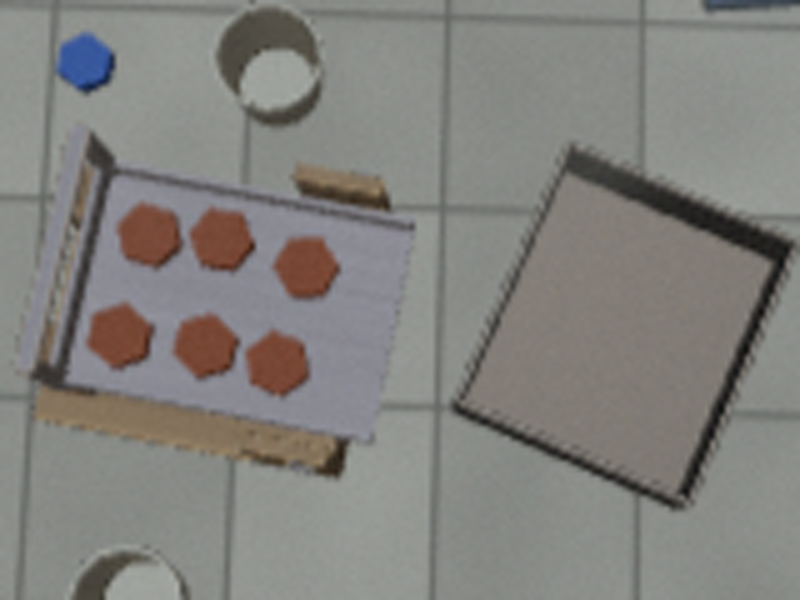

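View pics/sc.png

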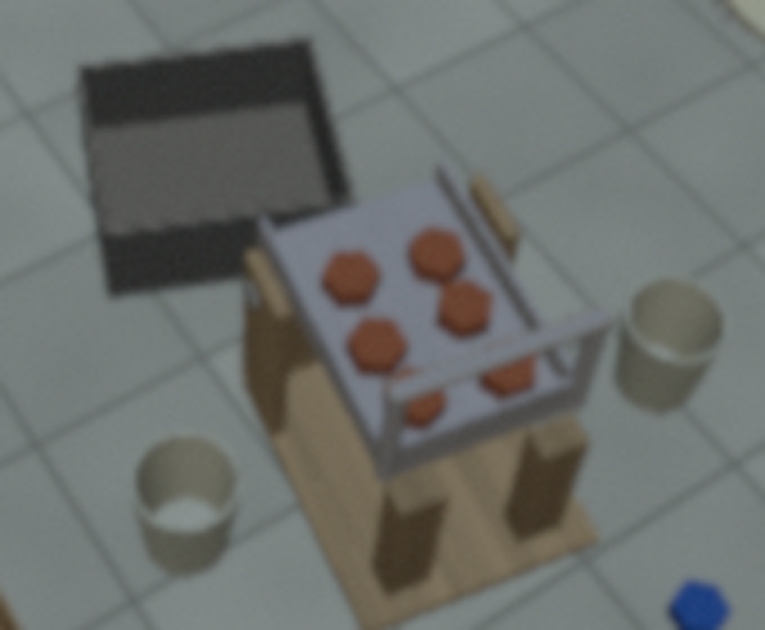

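```bash
cat >> h.py <<'E'
def tc(p): return (np.array(p)+.5)/5-.5+np.array([155,150])
def sc(p): return (np.array(p)+.5)/4.5-.5+np.array([200,170])
E
python3 - <<'E'
from h import *
from scipy.optimize import least_squares
T,S=load("top"),load("scene")
bt=p2w(T,tc([(573,145),(793,243),(685,507),(457,408)]),75)
bs=p2w(S,sc([(82,66),(308,42),(352,205),(112,294)]),75)
print(bt.round(),bt.mean(0)); print([np.linalg.norm(bt[i]-bt[(i+1)%4]).round(1) for i in range(4)])
print(bs.round())
obs=[(T,tc((80,130)),(-73,60,215)),(T,tc((25,374)),(-73,-60,215)),
(T,tc((413,226)),(100,62,147)),(T,tc((371,441)),(100,-62,147)),
(S,sc((390,388)),(-73,-60,218) if 0 else (-73,60,215)),(S,sc((607,318)),(-73,-60,215)),(S,sc((597,540)),(-110,-80,5)),(S,sc((375,630)),(-110,80,5)),(S,sc((262,215)),(100,62,149)),(S,sc((443,165)),(100,-62,149))]
def w(p,q):
    c,s=np.cos(p[2]),np.sin(p[2]); q=np.array(q,float)
    return np.array([p[0]+c*q[0]-s*q[1],p[1]+s*q[0]+c*q[1],q[2]])
def f(p): return np.concatenate([w2p(d,w(p,q))[0]-uv for d,uv,q in obs])
r=least_squares(f,[600,150,-1.7],loss="soft_l1",x_scale=[10,10,.1])
print(r.x); print(r.fun.reshape(-1,2).round(1))
p=r.x
def bf(b):
    m=[(-75,85,75),(75,85,75),(75,-85,75),(-75,-85,75)]
    return np.concatenate([(w(b,m[i])-bt[i])[:2] for i in range(4)])
b=least_squares(bf,[600,0,-1.9]).x
print("bin",b, "in stand deg",np.degrees(b[2]-p[2]))
c,s=np.cos(p[2]),np.sin(p[2]); dd=b[:2]-p[:2]
print("bin in stand",c*dd[0]+s*dd[1],-s*dd[0]+c*dd[1],"goal",w(p,(155,0,0)))
for n,uv,z in [("cup_b",tc((270,60)),75),("cup_a",tc((128,600)),75)]:
    q=p2w(T,[uv],z)[0]; print(n,q)
    dd=q[:2]-p[:2]; print(c*dd[0]+s*dd[1],-s*dd[0]+c*dd[1])
E
```

```text
[[ 646.  -43.   75.]
 [ 591. -174.   75.]
 [ 435. -111.   75.]
 [ 489.   22.   75.]] [540.18155944 -76.4048412   75.        ]
[np.float64(142.0), np.float64(167.8), np.float64(143.0), np.float64(169.9)]
[[ 589. -174.   75.]
 [ 442. -109.   75.]
 [ 497.   26.   75.]
 [ 666.    4.   75.]]
[540.24539856 156.37531023  -1.74006614]
[[ 0.2  1.7]
 [ 0.4 -1.3]
 [ 0.4 -0.7]
 [-0.3  0.8]
 [ 2.3  0.6]
 [-0.9 -0.3]
 [ 0.9  0.1]
 [-1.9  1.2]
 [-0.2  0.3]
 [ 0.5 -2. ]]
bin [540.18155944 -76.40484118  -1.96029764] in stand deg -12.618334944163413
bin in stand 229.46402087240128 39.15183381407963 goal [514.13368822   3.59056432   0.        ]
cup_b [692.48426441 137.84291387  75.        ]
-7.3790303029679905 153.18509034490035
cup_a [376.06744913 204.79504153  75.        ]
-20.06986635635444 -169.98844055534707
```

```bash
cat >> h.py <<'E'
P=np.array([540.2,156.4,-1.740])
def st(w):
    c,s=np.cos(P[2]),np.sin(P[2]); d=np.asarray(w,float)[...,:2]-P[:2]
    return np.stack([c*d[...,0]+s*d[...,1],-s*d[...,0]+c*d[...,1]],-1)
def report():
    from bench import arm
    s=arm.read_state(); M=R.from_quat(s["ee_rot"]).as_matrix()
    B=R.from_euler('z',P[2]).as_matrix()
    print("t",round(s["clock"],2),"stand",st(s["position"]).round(1),"z",s["position"][2].round(1),"F_stand",(B.T@s["contact_force"]).round(1),"w",round(s["gripper_width"],1),"j",s["joints"].round(2))
    print("tool axes in stand\n",(B.T@M).round(3))
E
python3 -m pendant '[[0,0,-0.04,0,0,-3.45,0.085],[0,0,-0.04,0,0,-3.45,0.085],[0.03,0.03,0,0,0,0,0.085],[0.03,0.03,0,0,0,0,0.085],[0.03,0.03,0,0,0,0,0.085],[0.03,0.03,0,0,0,0,0.085],[0.03,0.03,0,0,0,0,0.085],[0.03,0.03,0,0,0,0,0.085],[0.03,0.03,0,0,0,0,0.085],[0.03,0.03,0,0,0,0,0.085],[0.03,0.03,0,0,0,0,0.085],[0.03,0.03,0,0,0,0,0.085]]'
python3 -c "from h import *;report()"
```

```text
clock: 1.3
position: [424.1, 251.0, 336.1]
ee_rot: [0.996, -0.084, -0.0, 0.0]
contact_force: [0.7, 0.4, -0.1]
gripper_width: 84.9
grasp_force: 0.0
t 1.3 stand [ -73.7 -130.3] z 336.1 F_stand [-0.5  0.6 -0.1] w 84.9 j [ 0.86  0.11 -0.17 -0.   -1.3   0.54]
tool axes in stand
 [[-0.  1.  0.]
 [ 1.  0. -0.]
 [-0.  0. -1.]]
```

```bash
python3 -m pendant '[[0.03,0.03,0,0,0,0,0.085],[0.03,0.03,0,0,0,0,0.085],[0.03,0.03,0,0,0,0,0.085],[0.03,0.03,0,0,0,0,0.085],[0.03,0.03,0,0,0,0,0.085],[0.03,0.03,0,0,0,0,0.085],[0.03,0.03,0,0,0,0,0.085],[0.03,0.03,0,0,0,0,0.085],[0.03,0.03,0,0,0,0,0.085],[0.03,0.03,0,0,0,0,0.085],[0,0,0,0,0,0,0.085]]'
python3 -c "from h import *;report()"
```

```text
clock: 2.4
position: [670.4, -97.5, 333.2]
ee_rot: [0.996, -0.087, -0.002, 0.0]
contact_force: [-0.0, 1.1, -0.6]
gripper_width: 84.9
grasp_force: 0.0
t 2.4 stand [228.4 171.1] z 333.2 F_stand [-1.1 -0.2 -0.6] w 84.9 j [ 0.09  0.44  0.29  0.   -1.42  1.3 ]
tool axes in stand
 [[ 0.005  1.     0.001]
 [ 1.    -0.005 -0.003]
 [-0.003  0.001 -1.   ]]
```

```bash
python3 -m pendant '[[0,0,0.04,0,0,0,0.085],[0,0,0.04,0,0,0,0.085],[0,0,0.04,0,0,0,0.085],[0,0,0.04,0,0,0,0.085],[0,0,0.04,0,0,0,0.085],[0,0,0.04,0,0,0,0.085],[0,0,0.04,0,0,0,0.085],[0,0,0.015,0,0,0,0.085],[0,0,0,0,0,0,0.085]]'
python3 -c "from h import *;report()"
```

```text
clock: 3.3
position: [667.1, -93.3, 38.7]
ee_rot: [0.996, -0.084, -0.003, 0.0]
contact_force: [0.8, -0.0, 0.5]
gripper_width: 85.0
grasp_force: 0.0
t 3.3 stand [224.8 167.1] z 38.7 F_stand [-0.1  0.8  0.5] w 85.0 j [ 0.1   0.67 -0.09 -0.   -0.81  1.3 ]
tool axes in stand
 [[-0.     1.     0.001]
 [ 1.     0.    -0.006]
 [-0.006  0.001 -1.   ]]
```

```bash
python3 -m pendant '[[-0.012,0,0,0,0,0,0.085],[-0.006,0,0,0,0,0,0.085],[-0.005,0,0,0,0,0,0.085],[-0.005,0,0,0,0,0,0.085],[-0.005,0,0,0,0,0,0.085],[-0.005,0,0,0,0,0,0.085],[-0.005,0,0,0,0,0,0.085],[-0.005,0,0,0,0,0,0.085],[-0.005,0,0,0,0,0,0.085],[-0.005,0,0,0,0,0,0.085],[-0.005,0,0,0,0,0,0.085],[-0.003,0,0,0,0,0,0.085]]'
python3 - <<'E'
from h import *;report()
from bench import arm
d=arm.get_image("top");pickle.dump(d,open("top1.pkl","wb"))
crop(d,155,150,160,120,5,"pics/tc1.png")
E
```

```text
clock: 4.5
position: [606.9, -81.9, 43.9]
ee_rot: [0.996, -0.084, 0.004, -0.001]
contact_force: [5.4, 0.4, 5.9]
gripper_width: 84.9
grasp_force: 0.0
t 4.5 stand [223.7 105.9] z 43.9 F_stand [-1.3  5.3  5.9] w 84.9 j [ 0.13  0.58 -0.27  0.   -0.71  1.27]
tool axes in stand
 [[-0.001  1.    -0.002]
 [ 1.     0.001  0.008]
 [ 0.008 -0.002 -1.   ]]
```

View pics/tc1.png

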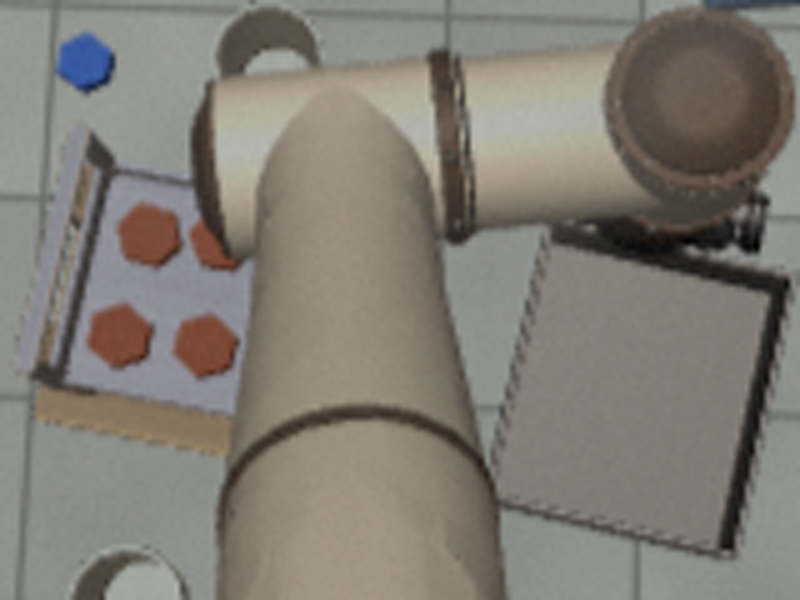

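```bash
cat >> h.py <<'E'
def binpose(d,px):
    q=st(p2w(d,tc(px),75)); c=q.mean(0)
    a=np.degrees([np.arctan2(*(q[1]-q[0])[::-1]),np.arctan2(*(q[2]-q[3])[::-1]),-np.arctan2(*(q[0]-q[3])),-np.arctan2(*(q[1]-q[2]))])
    print("corners",q.round(1).tolist(),"c",c.round(1),"ang",a.round(1))
E
python3 -c "
from h import *
binpose(load('top'),[(573,145),(793,243),(685,507),(457,408)])
binpose(load('top1'),[(550,233),(790,283),(730,555),(495,503)])"
```

```text
corners [[178.6, 137.9], [316.8, 105.3], [281.1, -58.6], [141.4, -27.9]] c [229.5  39.2] ang [-13.3 -12.4 -12.7 -12.3]
corners [[175.1, 83.3], [319.0, 81.5], [311.3, -80.5], [173.3, -77.1]] c [244.7   1.8] ang [-0.7 -1.4 -0.6 -2.7]
```

```bash
python3 -m pendant '[[-0.003,0,0,0,0,0,0.085],[0,0,0,0,0,0,0.085],[0.02,0,0,0,0,0,0.085],[0.02,0,0,0,0,0,0.085],[0,0,-0.035,0,0,0,0.085],[0,0,-0.035,0,0,0,0.085],[0,0,-0.035,0,0,0,0.085],[-0.033,0.038,0,0,0,0,0.085],[-0.033,0.038,0,0,0,0,0.085],[-0.033,0.038,0,0,0,0,0.085],[-0.033,0.038,0,0,0,0,0.085]]' >/dev/null
python3 -m pendant '[[0,0,0,0,0,8.18,0.085],[0,0,0,0,0,8.18,0.085],[0,0,0,0,0,8.18,0.085],[0,0,0,0,0,8.18,0.085],[0,0,0,0,0,8.18,0.085],[0,0,0,0,0,8.18,0.085],[0,0,0,0,0,8.18,0.085],[0,0,0,0,0,8.18,0.085],[0,0,0,0,0,8.18,0.085],[0,0,0,0,0,8.18,0.085],[0,0,0,0,0,8.18,0.085],[0,0,0,0,0,0,0.085]]'
python3 -c "from h import *;report()"
```

```text
clock: 6.85
position: [483.9, -215.2, 145.7]
ee_rot: [-0.645, 0.764, 0.001, -0.001]
contact_force: [0.5, -0.2, -0.2]
gripper_width: 85.2
grasp_force: 0.0
t 6.85 stand [375.8   7. ] z 145.7 F_stand [ 0.1  0.5 -0.2] w 85.2 j [-0.11  0.34 -0.38 -0.   -0.86 -0.06]
tool axes in stand
 [[ 1.     0.    -0.   ]
 [ 0.    -1.    -0.004]
 [-0.     0.004 -1.   ]]
```

```bash
python3 -m pendant '[[0,0.006,0.036,0,0,0,0.085],[0,0,0.036,0,0,0,0.085],[0,0,0.037,0,0,0,0.085],[-0.015,0,0,0,0,0,0.085],[-0.015,0,0,0,0,0,0.085],[-0.006,0,0,0,0,0,0.085],[-0.006,0,0,0,0,0,0.085],[-0.006,0,0,0,0,0,0.085],[-0.006,0,0,0,0,0,0.085],[-0.006,0,0,0,0,0,0.085],[-0.006,0,0,0,0,0,0.085],[-0.006,0,0,0,0,0,0.085]]' 
python3 -c "from h import *;report()"
python3 -m pendant '[[-0.006,0,0,0,0,0,0.085],[-0.006,0,0,0,0,0,0.085],[-0.006,0,0,0,0,0,0.085],[-0.006,0,0,0,0,0,0.085],[-0.006,0,0,0,0,0,0.085],[-0.006,0,0,0,0,0,0.085]]' 
python3 - <<'E'
from h import *;report()
from bench import arm
d=arm.get_image("top");pickle.dump(d,open("top2.pkl","wb"))
crop(d,155,150,160,120,5,"pics/tc2.png")
E
```

```text
clock: 8.05
position: [491.8, -143.2, 37.4]
ee_rot: [-0.645, 0.764, -0.0, -0.0]
contact_force: [-0.1, -3.5, 1.2]
gripper_width: 84.7
grasp_force: 0.0
t 8.05 stand [303.5   2.7] z 37.4 F_stand [3.5 0.5 1.2] w 84.7 j [ 0.03  0.47 -0.52  0.   -0.58 -0.2 ]
tool axes in stand
 [[ 1.  0.  0.]
 [ 0. -1.  0.]
 [ 0. -0. -1.]]
clock: 8.65
position: [497.9, -107.5, 37.3]
ee_rot: [-0.645, 0.764, -0.0, -0.0]
contact_force: [-0.7, -2.7, 1.2]
gripper_width: 84.9
grasp_force: 0.0
t 8.65 stand [267.3   2.7] z 37.3 F_stand [ 2.8 -0.3  1.2] w 84.9 j [ 0.11  0.47 -0.53  0.   -0.57 -0.28]
tool axes in stand
 [[ 1.  0.  0.]
 [ 0. -1.  0.]
 [ 0. -0. -1.]]
```

View pics/tc2.png

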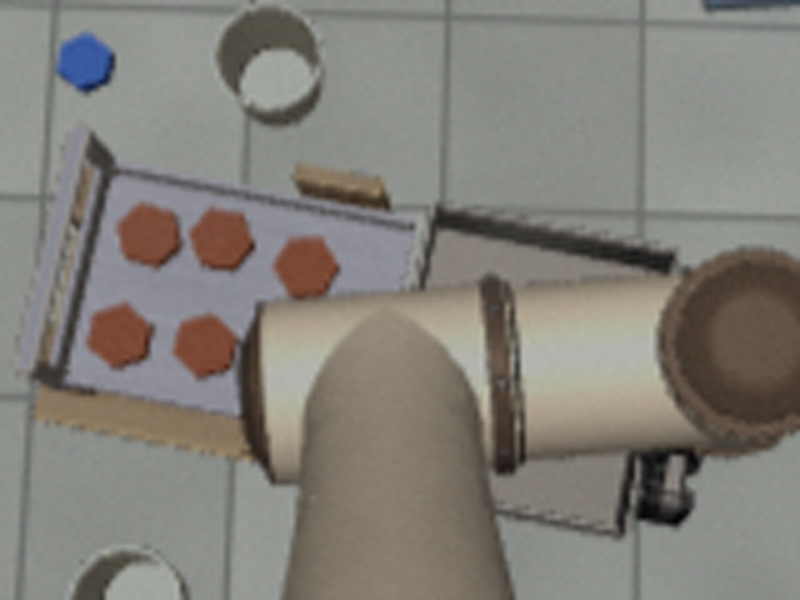

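```bash
python3 -c "
from h import *
print(st(p2w(load('top2'),tc([(437,205),(677,255),(622,535)]),75)).round(1))
print(st(p2w(load('top2'),tc([(413,226),(371,441)]),147)).round(1))
print(st(p2w(load('top2'),tc([(80,130),(25,374)]),215)).round(1))"
```

```text
[[106.8  86.8]
 [250.8  85. ]
 [248.3 -81.2]]
[[ 99.3  59.8]
 [100.3 -59.6]]
[[-74.5  64.3]
 [-73.2 -63.4]]
```

```bash
python3 -m pendant '[[-0.006,0,0,0,0,0,0.085],[-0.005,0,0,0,0,0,0.085],[-0.005,0,0,0,0,0,0.085],[-0.004,0,0,0,0,0,0.085]]' |grep force
python3 -m pendant '[[-0.002,0,0,0,0,0,0.085]]' |grep contact
python3 -m pendant '[[-0.002,0,0,0,0,0,0.085]]' |grep contact
python3 -c "from h import *;report()"
```

```text
contact_force: [-0.8, -3.3, 1.3]
grasp_force: 0.0
contact_force: [-1.1, -3.6, 1.0]
contact_force: [0.6, -16.7, -0.1]
t 9.3 stand [244.1   2.7] z 37.3 F_stand [16.4  3.4 -0.1] w 84.8 j [ 0.15  0.47 -0.53  0.   -0.57 -0.32]
tool axes in stand
 [[ 1.     0.001  0.001]
 [ 0.001 -1.    -0.   ]
 [ 0.001  0.    -1.   ]]
```

```bash
python3 -m pendant '[[-0.001,0,0,0,0,0,0.085],[0,0,0,0,0,0,0.085],[0.02,0,0,0,0,0,0.085],[0,0,-0.04,0,0,0,0.085],[0,0,-0.04,0,0,0,0.085],[0,0,-0.04,0,0,-8.18,0.085],[0,0,-0.04,0,0,-8.18,0.085],[0,0,-0.04,0,0,-8.18,0.085],[0,0,-0.04,0,0,-8.18,0.085],[0,0,-0.04,0,0,-8.18,0.085],[0,0,0,0,0,-8.18,0.085],[0,0,0,0,0,-8.18,0.085]]' >/dev/null
python3 -m pendant '[[0,0,0,0,0,-8.18,0.085],[0,0,0,0,0,-8.18,0.085],[0,0,0,0,0,-8.18,0.085],[0,0,0,0,0,-8.18,0.085],[0,-0.037,0,0,0,0,0.085],[0,-0.037,0,0,0,0,0.085],[0,-0.037,0,0,0,0,0.085],[0,-0.037,0,0,0,0,0.085],[0,-0.037,0,0,0,0,0.085],[0,-0.037,0,0,0,0,0.085],[0,-0.037,0,0,0,0,0.085],[0,-0.037,0,0,0,0,0.085]]' >/dev/null
python3 -m pendant '[[0,-0.037,0,0,0,0,0.085],[0,0,0,0,0,0,0.085]]'
python3 - <<'E'
from h import *;report()
from bench import arm
d=arm.get_image("top");pickle.dump(d,open("top3.pkl","wb"))
crop(d,155,150,160,120,5,"pics/tc3.png")
d=arm.get_image("scene");pickle.dump(d,open("scene3.pkl","wb"))
E
```

```text
clock: 11.9
position: [555.0, 229.4, 315.9]
ee_rot: [0.997, -0.083, -0.0, -0.0]
contact_force: [-0.6, -0.2, -0.5]
gripper_width: 85.1
grasp_force: 0.0
t 11.9 stand [-74.5   2.2] z 315.9 F_stand [ 0.3 -0.6 -0.5] w 85.1 j [ 0.66  0.31  0.05 -0.   -1.31  0.75]
tool axes in stand
 [[-0.004  1.    -0.001]
 [ 1.     0.004 -0.001]
 [-0.001 -0.001 -1.   ]]
```

View pics/tc3.png

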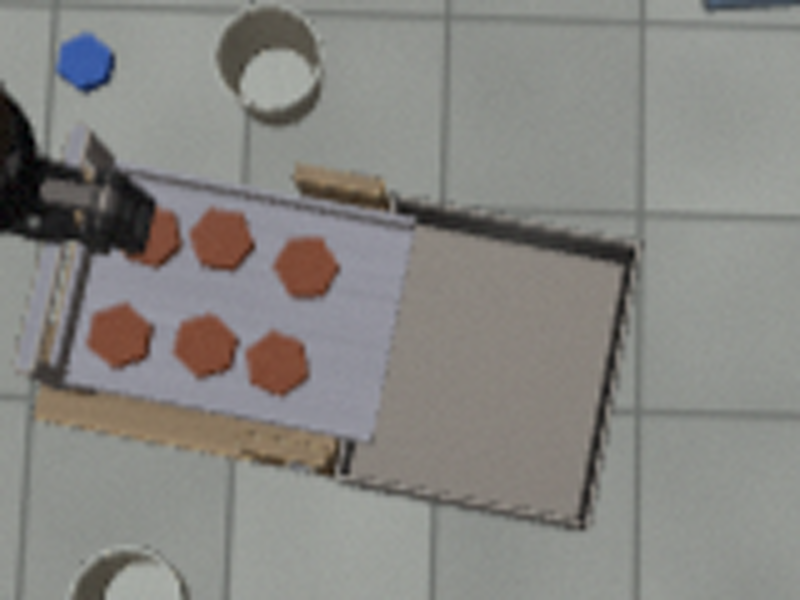

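```bash
python3 -c "
from h import *
binpose(load('top3'),[(395,198),(635,247),(584,525),(345,478)])
S=load('scene3')
print(w2p(load('top3'),[[555,229.4,300]]))
crop(S,200,100,178,140,4.5,'pics/sc3.png')"
```

```text
corners [[81.8, 86.1], [225.7, 84.9], [225.8, -79.7], [86.2, -79.5]] c [154.9   2.9] ang [-0.5 -0.1  1.5  0.1]
[[157.58741161 193.15171877]]
```

View pics/sc3.png

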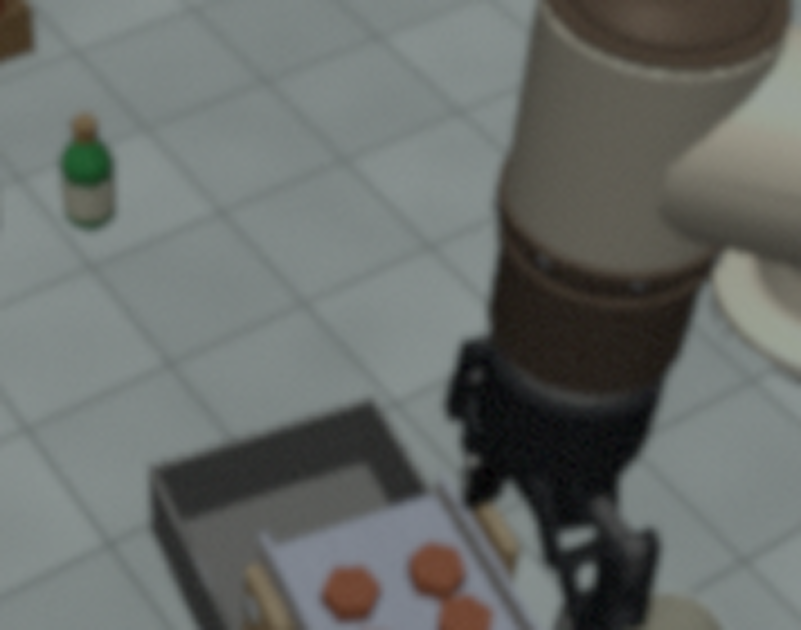

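```bash
python3 -c "
from h import *
S=load('scene3');k=lambda p:(np.array(p)+.5)/4.5-.5+np.array([200,100])
print(st(p2w(S,k([(153,468),(372,403)]),75)).round(1))
print(st(p2w(S,k([(262,540),(443,487)]),149)).round(1))
T=load('top3')
print(st(p2w(T,tc([(295,183),(388,208),(335,475)]),150)).round(1))
"
```

```text
[[225.5  85.6]
 [222.6 -76.3]]
[[ 94.   64.1]
 [ 89.2 -55. ]]
[[ 31.5  70.2]
 [ 84.1  66.5]
 [ 85.3 -81.2]]
```

```bash
python3 -m pendant '[[0,0,0.032,0,0,0,0.085],[0,0,0.032,0,0,0,0.085],[0,0,0.031,0,0,0,0.085],[0,0.001,0,0,0,0,0.085],[0,0,0,0,0,0,0.026],[0,0,0,0,0,0,0.026],[0,0,0,0,0,0,0.026],[0,0,0,0,0,0,0.026],[0,0,0,0,0,0,0.026]]'
python3 -c "from h import *;report()"
python3 -m pendant '[[0,0,0,0,0,0,0.018],[0,0,0,0,0,0,0.018]]'
python3 -c "from h import *;report()"
```

```text
clock: 12.9
position: [554.8, 224.3, 223.1]
ee_rot: [0.996, -0.085, 0.001, -0.0]
contact_force: [0.0, 0.8, 0.3]
gripper_width: 25.9
grasp_force: 0.0
t 12.9 stand [-69.4   3. ] z 223.1 F_stand [-0.8 -0.1  0.3] w 25.9 j [ 0.65  0.36 -0.11  0.   -1.1   0.75]
tool axes in stand
 [[ 0.     1.    -0.001]
 [ 1.    -0.     0.001]
 [ 0.001 -0.001 -1.   ]]
clock: 13.1
position: [554.6, 224.2, 222.4]
ee_rot: [0.996, -0.085, 0.0, -0.0]
contact_force: [0.6, -0.9, 0.3]
gripper_width: 18.3
grasp_force: 0.0
t 13.1 stand [-69.3   2.8] z 222.4 F_stand [0.7 0.8 0.3] w 18.3 j [ 0.65  0.36 -0.11  0.   -1.09  0.75]
tool axes in stand
 [[ 0.  1. -0.]
 [ 1. -0.  0.]
 [ 0. -0. -1.]]
```

```bash
python3 -m pendant '[[0,0,0,0,0,0,0.013],[0,0,0,0,0,0,0.013]]'
python3 -m pendant '[[0,0,0,0,0,0,0.0],[0,0,0,0,0,0,0.0],[0,0,0,0,0,0,0.0]]'
python3 -c "from h import *;report()"
```

```text
clock: 13.3
position: [555.1, 226.2, 222.7]
ee_rot: [0.996, -0.084, 0.001, -0.002]
contact_force: [-0.3, 4.5, -0.3]
gripper_width: 12.8
grasp_force: 2.5
clock: 13.6
position: [555.2, 226.8, 222.9]
ee_rot: [0.996, -0.084, 0.001, -0.003]
contact_force: [-0.9, 6.1, 0.9]
gripper_width: 9.7
grasp_force: 58.4
t 13.6 stand [-71.9   2.9] z 222.9 F_stand [-5.8 -1.9  0.9] w 9.7 j [ 0.66  0.36 -0.11 -0.   -1.09  0.75]
tool axes in stand
 [[-0.001  1.    -0.005]
 [ 1.     0.001  0.002]
 [ 0.002 -0.005 -1.   ]]
```

```bash
python3 -m pendant '[[0,0.0017,-0.0024,1,0,0,0],[0,0.0017,-0.0024,1,0,0,0],[0,0.0034,-0.0048,2,0,0,0],[0,0.0034,-0.0048,2,0,0,0],[0,0.0034,-0.0048,2,0,0,0],[0,0.0034,-0.0048,2,0,0,0],[0,0.0034,-0.0048,2,0,0,0],[0,0.0034,-0.0048,2,0,0,0],[0,0.0034,-0.0048,2,0,0,0],[0,0.0034,-0.0048,2,0,0,0]]'
python3 - <<'E'
from h import *;report()
th=np.radians(18);c,s=np.cos(th),np.sin(th)
print("expect",65-138*c+96*s,125+96*c+138*s)
E
```

```text
clock: 14.6
position: [548.9, 189.8, 261.3]
ee_rot: [0.984, -0.083, 0.014, -0.158]
contact_force: [0.9, 3.5, -0.8]
gripper_width: 10.1
grasp_force: 58.4
t 14.6 stand [-34.3   2.9] z 261.3 F_stand [-3.6  0.3 -0.8] w 10.1 j [ 0.48  0.25 -0.09 -0.29 -1.04  1.05]
tool axes in stand
 [[-0.     0.95  -0.313]
 [ 1.     0.001  0.001]
 [ 0.001 -0.313 -0.95 ]]
expect -36.580167788736226 258.9457707880775
```

```bash
python3 -m pendant '[[0,0.0034,-0.0048,2,0,0,0],[0,0.0034,-0.0048,2,0,0,0],[0,0.0034,-0.0048,2,0,0,0],[0,0.0034,-0.0048,2,0,0,0],[0,0.0034,-0.0048,2,0,0,0],[0,0.0034,-0.0048,2,0,0,0],[0,0.0034,-0.0048,2,0,0,0],[0,0.0034,-0.0048,2,0,0,0],[0,0.0034,-0.0048,2,0,0,0],[0,0.0034,-0.0048,2,0,0,0],[0,0.0034,-0.0048,2,0,0,0]]'
python3 - <<'E'
from h import *;report()
th=np.radians(40);c,s=np.cos(th),np.sin(th)
print("expect",65-138*c+96*s,125+96*c+138*s)
E
```

```text
clock: 15.7
position: [539.0, 131.7, 289.1]
ee_rot: [0.936, -0.08, 0.029, -0.341]
contact_force: [1.5, 0.6, -4.0]
gripper_width: 10.2
grasp_force: 58.4
t 15.7 stand [24.5  3. ] z 289.1 F_stand [-0.8  1.4 -4. ] w 10.2 j [ 0.15  0.21 -0.06 -0.73 -1.16  1.5 ]
tool axes in stand
 [[ 0.001  0.765 -0.644]
 [ 1.    -0.     0.   ]
 [ 0.    -0.644 -0.765]]
expect 20.99347737948881 287.2449566761643
```

```bash
python3 -m pendant '[[0,0.0034,-0.0048,2,0,0,0],[0,0.0034,-0.0048,2,0,0,0],[0,0.0034,-0.0048,2,0,0,0],[0,0.0034,-0.0048,2,0,0,0],[0,0.0034,-0.0048,2,0,0,0],[0,0.0034,-0.0048,2,0,0,0],[0,0.0034,-0.0048,2,0,0,0],[0,0.0034,-0.0048,2,0,0,0],[0,0.0034,-0.0048,2,0,0,0],[0,0.0034,-0.0048,2,0,0,0],[0,0.0034,-0.0048,2,0,0,0]]'
python3 -m pendant '[[0,0,0,0,0,0,0],[0,0,0,0,0,0,0],[0,0,0,0,0,0,0],[0,0,0,0,0,0,0],[0,0,0,0,0,0,0],[0,0,0,0,0,0,0],[0,0,0,0,0,0,0],[0,0,0,0,0,0,0]]'
python3 - <<'E'
from h import *;report()
from bench import arm
th=np.radians(62);c,s=np.cos(th),np.sin(th)
print("expect",65-138*c+96*s,125+96*c+138*s)
a=arm.get_image("top")["image"];b=arm.get_image("scene")["image"]
k=lambda i,x,y:cv2.resize(i[y:y+120,x:x+100,::-1],None,fx=4,fy=4,interpolation=cv2.INTER_CUBIC)
cv2.imwrite("pics/p4.png",np.hstack([k(a,190,165),k(b,205,165)]))
E
```

```text
clock: 16.8
position: [528.2, 68.0, 292.6]
ee_rot: [0.854, -0.074, 0.043, -0.513]
contact_force: [2.8, 2.1, -9.5]
gripper_width: 10.0
grasp_force: 58.4
clock: 17.6
position: [528.2, 68.5, 292.8]
ee_rot: [0.855, -0.074, 0.043, -0.512]
contact_force: [5.3, 0.9, -15.8]
gripper_width: 9.9
grasp_force: 58.4
t 17.6 stand [88.7  3. ] z 292.8 F_stand [ -1.7   5.1 -15.8] w 9.9 j [-0.19  0.29 -0.06 -1.1  -1.42  1.89]
tool axes in stand
 [[ 0.002  0.472 -0.881]
 [ 1.    -0.002  0.001]
 [-0.002 -0.881 -0.472]]
expect 84.97589325000403 291.9160378419774
```

View pics/p4.png

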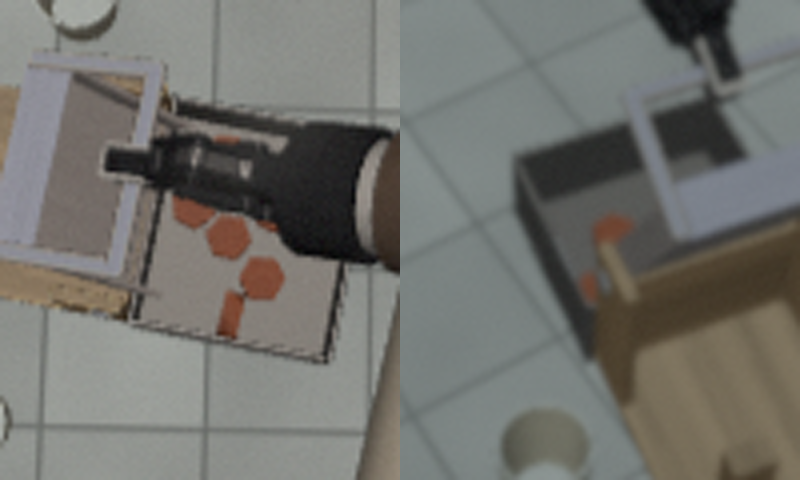

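```bash
python3 -m pendant '[[0,-0.00165,0.00245,-1,0,0,0],[0,-0.00165,0.00245,-1,0,0,0],[0,-0.00323,0.00492,-2,0,0,0],[0,-0.00323,0.00492,-2,0,0,0],[0,-0.00323,0.00492,-2,0,0,0],[0,-0.00323,0.00492,-2,0,0,0],[0,-0.00323,0.00492,-2,0,0,0],[0,-0.00323,0.00492,-2,0,0,0],[0,-0.00323,0.00492,-2,0,0,0],[0,-0.00323,0.00492,-2,0,0,0],[0,-0.00323,0.00492,-2,0,0,0],[0,-0.00323,0.00492,-2,0,0,0]]'
python3 -m pendant '[[0,-0.00323,0.00492,-2,0,0,0],[0,-0.00323,0.00492,-2,0,0,0],[0,-0.00323,0.00492,-2,0,0,0],[0,-0.00323,0.00492,-2,0,0,0],[0,-0.00323,0.00492,-2,0,0,0],[0,-0.00323,0.00492,-2,0,0,0],[0,-0.00323,0.00492,-2,0,0,0],[0,-0.00323,0.00492,-2,0,0,0],[0,-0.00323,0.00492,-2,0,0,0],[0,-0.00323,0.00492,-2,0,0,0]]'
python3 -c "from h import *;report()"
```

```text
clock: 18.9
position: [538.9, 131.7, 289.2]
ee_rot: [0.937, -0.08, 0.029, -0.339]
contact_force: [6.0, -2.3, -12.6]
gripper_width: 10.1
grasp_force: 58.8
clock: 19.9
position: [547.8, 184.1, 265.5]
ee_rot: [0.981, -0.083, 0.015, -0.173]
contact_force: [5.1, -2.3, -6.8]
gripper_width: 9.9
grasp_force: 59.1
t 19.9 stand [-28.6   2.9] z 265.5 F_stand [ 1.4  5.4 -6.8] w 9.9 j [ 0.46  0.24 -0.09 -0.32 -1.05  1.08]
tool axes in stand
 [[ 0.     0.94  -0.342]
 [ 1.     0.     0.001]
 [ 0.001 -0.342 -0.94 ]]
```

```bash
python3 -m pendant '[[0,-0.00323,0.00492,-2,0,0,0],[0,-0.00323,0.00492,-2,0,0,0],[0,-0.00323,0.00492,-2,0,0,0],[0,-0.00323,0.00492,-2,0,0,0],[0,-0.00323,0.00492,-2,0,0,0],[0,-0.00323,0.00492,-2,0,0,0],[0,-0.00323,0.00492,-2,0,0,0],[0,-0.00165,0.00245,-1,0,0,0],[0,-0.00165,0.00245,-1,0,0,0],[0,-0.00165,0.00245,-1,0,0,0]]'
python3 -m pendant '[[0,-0.0008,0.0012,-0.5,0,0,0],[0,-0.0008,0.0012,-0.5,0,0,0],[0,-0.0008,0.0012,-0.5,0,0,0],[0,-0.0008,0.0012,-0.5,0,0,0],[0,0,0,0,0,0,0],[0,0,0,0,0,0,0]]'
python3 -c "from h import *;report()"
```

```text
clock: 20.9
position: [554.1, 220.7, 231.2]
ee_rot: [0.996, -0.084, 0.003, -0.028]
contact_force: [0.4, 4.8, 1.1]
gripper_width: 9.7
grasp_force: 59.9
clock: 21.5
position: [554.8, 224.5, 226.1]
ee_rot: [0.996, -0.084, 0.002, -0.011]
contact_force: [0.3, 5.3, 0.4]
gripper_width: 9.8
grasp_force: 59.9
t 21.5 stand [-69.6   2.9] z 226.1 F_stand [-5.3 -0.6  0.4] w 9.8 j [ 0.65  0.36 -0.11 -0.01 -1.09  0.76]
tool axes in stand
 [[-0.     1.    -0.022]
 [ 1.     0.     0.002]
 [ 0.002 -0.022 -1.   ]]
```

```bash
python3 -m pendant '[[0,-0.0008,0.0012,-0.5,0,0,0],[0,-0.0008,0.0012,-0.5,0,0,0],[0,0,0,0,0,0,0],[0,0,0,0,0,0,0]]'
python3 -m pendant '[[0,-0.0003,0.0006,-0.2,0,0,0],[0,0,0,0,0,0,0],[0,0,0,0,0,0,0]]'
python3 -c "from h import *;report()"
```

```text
clock: 21.9
position: [555.1, 226.2, 223.8]
ee_rot: [0.996, -0.084, 0.001, -0.002]
contact_force: [0.1, 6.4, 0.9]
gripper_width: 10.0
grasp_force: 60.0
clock: 22.2
position: [555.1, 226.6, 223.3]
ee_rot: [0.996, -0.084, 0.001, -0.001]
contact_force: [0.3, 6.8, 1.2]
gripper_width: 9.8
grasp_force: 60.0
t 22.2 stand [-71.7   2.9] z 223.3 F_stand [-6.8 -0.8  1.2] w 9.8 j [ 0.66  0.37 -0.11  0.   -1.09  0.74]
tool axes in stand
 [[-0.     1.    -0.001]
 [ 1.     0.     0.002]
 [ 0.002 -0.001 -1.   ]]
```

```bash
python3 -m pendant '[[0,-0.0002,0.0004,0,0,0,0],[0,0,0,0,0,0,0.013],[0,0,0,0,0,0,0.014],[0,0,0,0,0,0,0.02],[0,0,0,0,0,0,0.04],[0,0,0,0,0,0,0.04],[0,0,0,0,0,0,0.04]]'
python3 -m pendant '[[0,0,-0.01,0,0,0,0.04],[0,0,-0.03,0,0,0,0.04],[0,0,-0.04,0,0,0,0.04],[0,0,-0.04,0,0,0,0.04],[0,-0.04,0,0,0,0,0.04],[0,-0.04,0,0,0,0,0.04],[0,-0.04,0,0,0,0,0.04],[0,0,0,0,0,0,0.04],[0,0,0,0,0,0,0.04]]'
python3 - <<'E'
from h import *;report()
from bench import arm
d=arm.get_image("top");pickle.dump(d,open("top5.pkl","wb"))
crop(d,155,150,160,120,5,"pics/tc5.png")
E
```

```text
clock: 22.9
position: [554.4, 224.0, 221.0]
ee_rot: [0.996, -0.085, -0.001, 0.002]
contact_force: [-0.1, -0.0, -0.3]
gripper_width: 40.0
grasp_force: 0.0
clock: 23.8
position: [574.8, 343.8, 340.5]
ee_rot: [0.996, -0.084, -0.0, 0.002]
contact_force: [-0.1, -0.5, 0.2]
gripper_width: 40.0
grasp_force: 0.0
t 23.8 stand [-190.6    2.6] z 340.5 F_stand [ 0.5 -0.   0.2] w 40.0 j [ 0.78  0.43  0.28  0.   -1.43  0.62]
tool axes in stand
 [[-0.001  1.     0.005]
 [ 1.     0.001 -0.001]
 [-0.001  0.005 -1.   ]]
```

View pics/tc5.png

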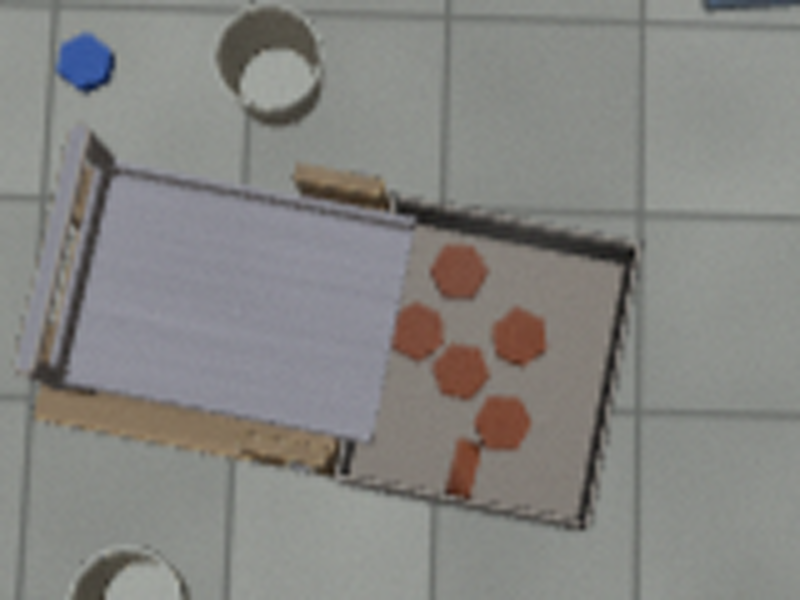

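The picture shows the tray level and empty. All six tiles are in the bin (five flat, one on edge near 465,468), and the bin hasn't moved: its far corners are still at 635,247 and 584,525.

```bash
python3 -c "from bench import arm;print(arm.job_done())"
```

```text
the job is handed in; nothing more can be done
None
```

Job handed in at about 24 s: the bin is against the stop panel, centred to within about 3 mm by my measurement, all six tiles are in it, the empty tray was lowered gently to level, and the cups by the stand look untouched; I did not re-check the bottles or spatula, but the arm never went near them.

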